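# Rock the diverter gate over and feed the grinding balls to the other bin

## Task

The seesaw gate of the ball sorter is tipped towards one of its two bins. With a fingertip press down the pad at the raised end so that the gate rocks over and stays tipped to the other side; only then push the shutter's upright tab sideways (to the sorter's left) until the three steel balls are released, and let all three run into the bin at the end you pressed down. Do not touch, lift or carry the balls, and leave the loose cork stopper, tape roll, dropper bottle and marker standing or lying where they are.

Things in the scene. Friction and masses are not known exactly. Their poses are not given: they have to be found in the camera images.
- sorter: ball sorter fastened to the bench, base 450 mm wide (y), 120 mm deep, tail to 200 mm behind; origin on the bench top under the gate's middle, x to the back (up the feed chute), y to its left along the gate, z up. Bins at both ends, 48 mm high in front, 100 mm at the outer end; chute walls reach 150 mm above the bench at the shutter, 175 mm at the back
- gate (a joint): tilt of the seesaw gate (rad, -0.22 to 0.22), a trough 260 mm long; pivot along the sorter's x, 55 mm above its origin. Positive: left (+y) end raised, balls run to the right bin; negative: right end raised, balls run to the left bin. Top-heavy: past level it falls to the stop by itself and stays; about 1 N on a pad moves it. Guard and steel weight at its front middle, 64 mm wide, reach 135 mm up, 48 mm before the origin
- pad_left (a point): centre of the top of the left press pad, black rubber, 38 x 40 mm, on the gate's front edge: 105 mm left of the pivot, 48 mm in front of the trough's middle, 40 mm above the pivot line. About 116 mm above the bench when raised, 71 mm when down; going down it shifts 17 mm outward
- pad_right (a point): the same for the right press pad, 105 mm to the right of the pivot
- shutter (a joint): how far the shutter has been slid to the sorter's left (+y), m: near 0 shut, 0.045 fully open; the balls pass from 0.030 on. It resists with about 1.5 N and stays where it is left
- shutter_tab (a point): middle of the top edge of the shutter's grey upright tab, 26 mm along the sorter's x, 8 mm thick along y, 44 mm tall, leaning 0.2 rad to the front; it stands above the feed chute about 211 mm above the bench and its lower edge is about 43 mm below this point. The chute's walls end about 60 mm below this point. To open, push on its right (-y) face towards +y
- bin_left (a point): middle of the inner floor of the left bin (inside 92 x 92 mm), 17 mm above the bench; axes as the sorter's
- bin_right (a point): the same for the right bin; axes as the sorter's
- ball_1_center (a point): centre of a steel ball 22 mm across, number 1 from the shutter in the queue in the feed chute; its height tells whether it is in a bin (28 mm)
- ball_2_center (a point): centre of a steel ball 22 mm across, number 2 from the shutter in the queue in the feed chute; its height tells whether it is in a bin (28 mm)
- ball_3_center (a point): centre of a steel ball 22 mm across, number 3 from the shutter in the queue in the feed chute; its height tells whether it is in a bin (28 mm)
- ball_1: the same ball (origin at its underside as built, turns with the ball)
- ball_2: the same ball (origin at its underside as built, turns with the ball)
- ball_3: the same ball (origin at its underside as built, turns with the ball)
- stopper: loose cork stopper, 27 mm across and 26 mm tall, behind the gate to the right of the feed chute; origin under its centre; to be left alone
- tape: loose roll of masking tape lying flat, 98 mm across, 25 mm tall, to the left of the feed chute; origin under its centre; to be left alone
- bottle: loose brown dropper bottle, 33 mm across, 79 mm tall, behind the left bin; origin under its centre; to be left alone
- pen: loose marker pen, 139 mm long, 17 mm thick, lying in front of the gate about along the sorter's y; origin under its middle; to be left alone

How it is judged (in metres and radians):
On the way:
1. the gate has rocked over to its other side while the shutter is still shut and the balls wait behind it (distance of each of pad_left, pad_right from where it was at the start of the episode above 0.028 m and (value of joint gate above 0.18 rad or value of joint gate below -0.18 rad) and value of joint shutter below 0.015 m and x of each of ball_1_center, ball_2_center, ball_3_center in the frame of sorter above 0.055 m), for 0.2 s.
At the end, for the whole second after the job is handed in: the gate lies tipped more than 0.18 rad to the side opposite to its start (both pads moved over 28 mm), all three balls rest on the floor of the bin at the gate's low end (centre within its walls and under 22 mm above the bin floor), slower than 50 mm/s (distance of each of pad_left, pad_right from where it was at the start of the episode above 0.028 m and (value of joint gate above 0.18 rad or value of joint gate below -0.18 rad) and ((value of joint gate above 0.18 rad and x of ball_1_center in the frame of bin_right between -0.045 and 0.045 m and y of ball_1_center in the frame of bin_right between -0.047 and 0.047 m and z of ball_1_center in the frame of bin_right between 0 and 0.022 m and x of ball_2_center in the frame of bin_right between -0.045 and 0.045 m and y of ball_2_center in the frame of bin_right between -0.047 and 0.047 m and z of ball_2_center in the frame of bin_right between 0 and 0.022 m and x of ball_3_center in the frame of bin_right between -0.045 and 0.045 m and y of ball_3_center in the frame of bin_right between -0.047 and 0.047 m and z of ball_3_center in the frame of bin_right between 0 and 0.022 m) or (value of joint gate below -0.18 rad and x of ball_1_center in the frame of bin_left between -0.045 and 0.045 m and y of ball_1_center in the frame of bin_left between -0.047 and 0.047 m and z of ball_1_center in the frame of bin_left between 0 and 0.022 m and x of ball_2_center in the frame of bin_left between -0.045 and 0.045 m and y of ball_2_center in the frame of bin_left between -0.047 and 0.047 m and z of ball_2_center in the frame of bin_left between 0 and 0.022 m and x of ball_3_center in the frame of bin_left between -0.045 and 0.045 m and y of ball_3_center in the frame of bin_left between -0.047 and 0.047 m and z of ball_3_center in the frame of bin_left between 0 and 0.022 m)) and linear speed of each of ball_1, ball_2, ball_3 below 0.05 m/s); the robot touches nothing.
It fails at once if the robot touches a ball (contact force between any of the fingers, the arm and ball_1 above 0.3 N or contact force between any of the fingers, the arm and ball_2 above 0.3 N or contact force between any of the fingers, the arm and ball_3 above 0.3 N).
It fails at once if a ball is lifted out of the sorter (height (world z) of any of ball_1_center, ball_2_center, ball_3_center above 0.18 m).
It fails at once if the cork stopper, tape roll, dropper bottle or marker is moved more than 20 mm or tipped (distance of any of stopper, tape, bottle, pen from where it was at the start of the episode above 0.02 m or angle between any of bottle, stopper's own z axis and vertical above 0.4 rad).
It also fails if it takes over 40 s, if anything falls off the work surface, if the arm or the gripper's body presses on something with over 40 N, if the wrist force passes 120 N, or if a joint passes its speed limit or range.

## Robot

A 7-joint arm with a two-finger parallel gripper is mounted at the origin on a cart in front of the work surface, level with it; the furniture and walls round the work are solid. World frame = base frame: x ahead of the robot, y to its left, z up, the work surface at z = 0. Lengths are in mm, angles in rad, forces in N, time in s.
With the tool pointing down it reaches from about 400 to 750 mm from the base axis. Payload 19.5 kg.
Tool frame: the origin (TCP) lies midway between the tips of the shut fingers; the grasp point (between the pads) lies 19 mm behind it (r.tcp_to_grasp is the distance from the TCP to the grasp point, in mm); x points along the fingers, y is the direction in which the jaws open and shut, and the axes are right-handed (so a half turn about x gives the same grasp; the last joint's range is limited). The gripper opens to 85 mm and grips with 20 to 120 N. Pads are 22 mm wide; open, the fingers measure 114 mm over their backs; the gripper's body (76 mm by 85 mm) begins 54 mm behind the grasp point. The pads swing forward as they close: fully open they stand 13 mm farther back than shut.
Start: joints at [-1.186, 0.707, -0.028, 1.485, 0.022, 0.951, -0.075], TCP at [238.012, 523.398, 231.268] pointing down, gripper open.
Joint ranges: [-2.71, 2.71], [-0.32, 2.16], [-1.57, 1.52], [0, 2.45], [-1.46, 4.6], [0, 2.02], [-2.83, 2.83]. Speed limits (rad/s): [1.89, 1.89, 2.57, 2.57, 3.01, 3.01, 3.01].

## Interface

Orientations are given as a unit quaternion [w, x, y, z].
In Python, from plant import r gives the robot as it stands.
- The arm moves only by the tool servo_tool, never from a script. Its argument "increments" is one flat list of numbers, 4 for each row, row after row: the shift along the tool's x, y, z in mm, then the turn about the tool's x in degrees. In form: [x, y, z, spin, x, y, z, spin, ...]. A call has 1 to 20 rows; each row shifts and turns the commanded pose from where the row before left it, along the tool's axes as they then stand; what a row does not reach is not made up. A row lasts 1/10 s, in which the tool goes at most 50 mm and 8.59 degrees, less where a joint would pass 70% of its speed; a pose out of reach is approached as far as the arm can. A call is refused whole if a number of a shift passes 50 or a number of a turn 8.59, either way. A call with a gripper value outside its range is refused whole. "jaw" is the gripper command: -1 is shut, 1 is fully open, values between are in proportion, set as the call begins (left out, the last holds). The fingers move at their own pace and stop on an object; "force" is the grip in N (left out, the last holds). Time passes only in rows, so rows that do not move let the fingers close. It gives the time, the measured TCP pose, the force and the opening at its end, in the units of the state.
- r.sense(): the state, without advancing time (a new reading comes with each control period).
- r.grab_frame(name): name is "scene" or "top" or "wrist"; returns the picture (420x560x3 uint8, red, green, blue); there is no depth.
- r.camera_model(name): a dict with "fovy" (degrees; the focal length in pixels is half the picture's height over the tangent of half this angle, whatever the lens; pixels are square), "cx", "cy" (the principal point, pixels), "xyz" and "rotation" of the camera in the world; the wrist camera has in their place "mount" (4x4, takes a point from camera to tool coordinates, whose origin is the TCP and whose axes are the tool frame's). Camera axes: x right, y down, z forward; pixel columns grow to the right and rows downward; lengths in mm; the calibration is good to about 2 mm. The wrist camera is an equidistant fisheye: a pixel r from the principal point sees the ray r / f radians off the axis. A picture is of the moment at which its call begins: read the wrist's pose just before it. camera_model takes no time and is no camera call.
- r.close_job(): hands the job in, once; it reports no verdict.
The state is a dict: "t": time; "q": joint angles; "joint_vel": joint speeds; "joint_efforts": joint torques, N m; "tool_pos": TCP position; "tool_rot": TCP orientation; "contact_force": force on the tool from outside, world axes, zero at the start; "ft_torque": the same for the moment, N m; "finger_gap": finger opening in mm.
Only numpy, scipy, OpenCV 4.12 (cv2) and the standard library are available. Lean on these libraries where they do the work, as an engineer would, in place of code of your own. Each camera call takes 0.05 s, during which the arm holds its last target.

## Working session

There is one attempt and no reset: what is moved stays moved. The work goes in short steps, Python scripts to look and compute and a tool call to move; the robot and the scene stay as the last step left them, time stands still between calls to the robot, and variables do not carry over. Pictures are saved under pics/ and viewed, and the job is handed in when it is done.

Besides the shell and the picture viewer there is one more tool, called after ">>>" as name(argument=value, ...) on one line, values as JSON. servo_tool: Moves the arm, as the interface text tells. Its arguments: {"type":"object","properties":{"increments":{"type":"array"},"jaw":{"type":"number"},"force":{"type":"number"}},"required":["increments"]}

```bash
mkdir -p pics; ls; python3 - <<'E'
from plant import r
import cv2
print(r.sense())
for n in ["scene","top","wrist"]:
    print(n,r.camera_model(n))
    cv2.imwrite(f"pics/{n}0.png",r.grab_frame(n)[:,:,::-1])
E
```

```text
pics
{'t': 0.0, 'q': array([-1.18570292,  0.70708238, -0.02758983,  1.48498168,  0.02198509,
        0.95087038, -0.07550319]), 'joint_vel': array([ 0.00014665,  0.00119002,  0.00089667, -0.00035938, -0.00105912,
       -0.00253151,  0.00199503]), 'joint_efforts': array([ 1.43837851e-04, -8.83226681e+01,  1.23466652e+00, -2.36176711e+01,
        1.69726816e-02,  6.45967608e-03, -3.98452198e-05]), 'tool_pos': array([237.93001466, 523.19248466, 230.84361168]), 'tool_rot': array([ 0.69100016,  0.14940109,  0.69112999, -0.15012473]), 'contact_force': array([ 0.00163974,  0.5997756 , -0.00863447]), 'ft_torque': array([-0.01935654,  0.02975633, -0.02206166]), 'finger_gap': 85.50016153632251}
scene {'fovy': 47.74080690467083, 'cx': 273.966632536979, 'cy': 206.04042106092305, 'xyz': array([  31.37234281, -193.35667768,  746.60631497]), 'rotation': array([-0.34512371,  0.81593973, -0.42231319,  0.1917904 ])}
top {'fovy': 55.42640390739013, 'cx': 282.8819759540166, 'cy': 206.21131540708132, 'xyz': array([ 368.18280577,  129.94663668, 1034.07916084]), 'rotation': array([-0.06240555,  0.71347031, -0.69431602,  0.07064646])}
wrist {'fovy': 65.70646984690485, 'cx': 275.4210543921389, 'cy': 208.7893034827327, 'mount': array([[ 4.37488183e-04, -2.93970358e-01,  9.55814437e-01,
        -1.43155849e+02],
       [ 9.99999878e-01, -8.86255326e-05, -4.84970086e-04,
        -3.04101763e-01],
       [ 2.27276393e-04,  9.55814533e-01,  2.93970283e-01,
        -7.45187965e+01],
       [ 0.00000000e+00,  0.00000000e+00,  0.00000000e+00,
         1.00000000e+00]])}
```

View pics/scene0.png

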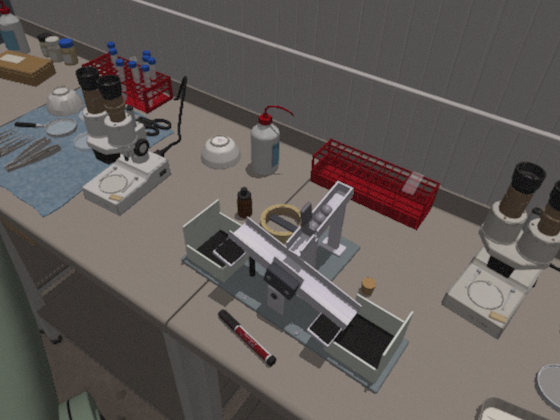

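View pics/top0.png

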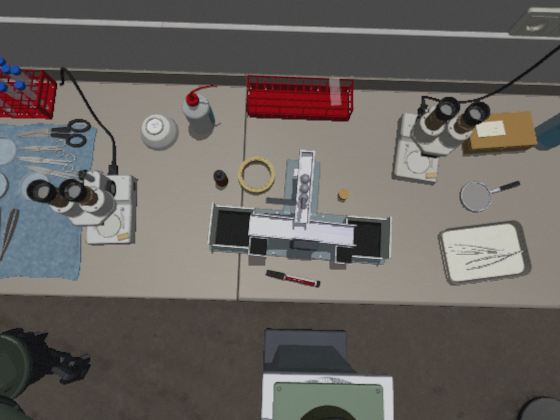

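View pics/wrist0.png

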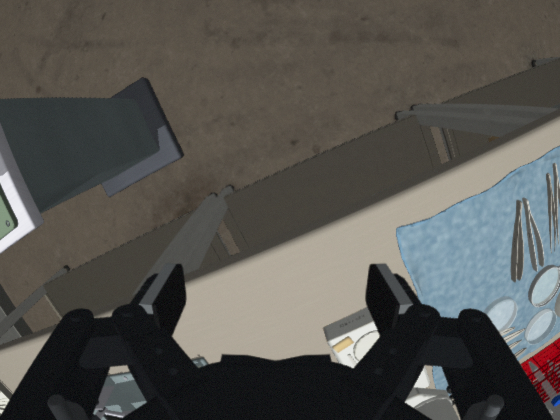

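```bash
cat > h.py <<'E'
import numpy as np, cv2
from scipy.spatial.transform import Rotation as R
from plant import r
def rot(q): return R.from_quat([q[1],q[2],q[3],q[0]]).as_matrix()
def ray(n,u,v):
    c=r.camera_model(n); f=210/np.tan(np.radians(c['fovy']/2))
    d=rot(c['rotation'])@np.array([(u-c['cx'])/f,(v-c['cy'])/f,1]); return c['xyz'],d/np.linalg.norm(d)
def plane(n,u,v,z):
    o,d=ray(n,u,v); return o+d*(z-o[2])/d[2]
def tri(u1,v1,u2,v2,n1='scene',n2='top'):
    o1,d1=ray(n1,u1,v1);o2,d2=ray(n2,u2,v2)
    A=np.stack([d1,-d2],1);s=np.linalg.lstsq(A,o2-o1,rcond=None)[0]
    p,q=o1+d1*s[0],o2+d2*s[1]; return (p+q)/2,np.linalg.norm(p-q)
def proj(n,P):
    c=r.camera_model(n); f=210/np.tan(np.radians(c['fovy']/2))
    p=rot(c['rotation']).T@(np.array(P)-c['xyz']); return [round(f*p[0]/p[2]+c['cx'],1),round(f*p[1]/p[2]+c['cy'],1)]
E
python3 - <<'E'
import cv2
from h import *
print(rot(r.sense()['tool_rot']).round(2))
a=cv2.imread('pics/top0.png')[140:300,200:400]; cv2.imwrite('pics/top0z.png',cv2.resize(a,None,fx=4,fy=4,interpolation=cv2.INTER_CUBIC)[:600])
a=cv2.imread('pics/scene0.png')[175:375,175:415]; cv2.imwrite('pics/scene0z.png',cv2.resize(a,None,fx=3,fy=3,interpolation=cv2.INTER_CUBIC)[:600])
E
```

```text
[[-0.    0.41  0.91]
 [-0.    0.91 -0.41]
 [-1.   -0.    0.  ]]
```

View pics/top0z.png

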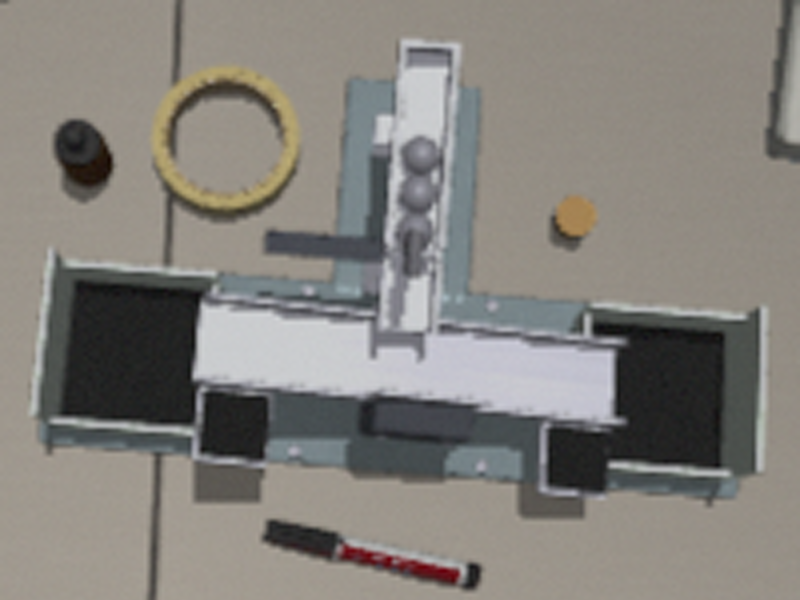

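View pics/scene0z.png

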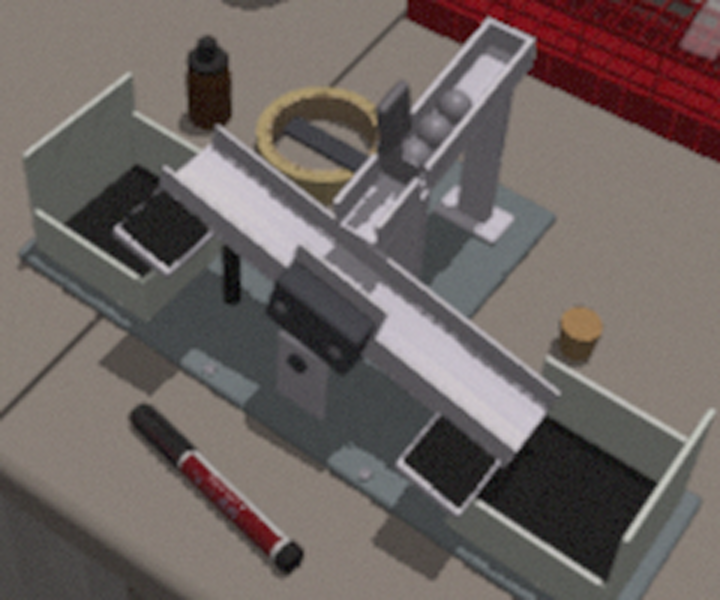

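```bash
python3 - <<'E'
from h import *
z=lambda s,t:(175+s[0]/3,175+s[1]/3,200+t[0]/4,140+t[1]/4)
for n,s,t in [('padL',(168,229),(234,425)),('padR',(450,462),(575,458)),('tabtop',(397,90),(413,232)),('chute backL',(487,22),(402,42)),('chute backR',(533,40),(461,42)),('binLouterfront',(28,155),(38,418)),('binLouterback',(130,77),(52,252)),('binRouterback',(711,412),(764,312)),('binRouterfront',(630,542),(758,472)),('ball1',(413,152),(413,235)),('ball3',(455,104),(421,155)),('stopper',(580,318),(576,215)),('chutefrontR',(420,185),(437,332))]:
    p,e=tri(*z(s,t)); print(n,p.round(1),round(e,1))
print(plane('top',200+38/4,140+440/4,8),plane('top',200+738/4,140+490/4,8))
E
```

```text
padL [449.9 174.3 109.3] 2.6
padR [439.1 -30.1  62.6] 1.3
tabtop [545.6  80.  201.7] 1.6
chute backL [663.6  85.1 167.1] 0.5
chute backR [663.5  52.3 169.3] 0.7
binLouterfront [451.9 288.6 100.9] 3.4
binLouterback [551.5 288.   93.2] 1.9
binRouterback [ 526.2 -137.6   98.2] 2.2
binRouterfront [ 432.3 -133.6   94.1] 4.1
ball1 [557.6  74.5 144.7] 3.4
ball3 [602.5  71.7 150.7] 1.7
stopper [597.7 -36.6  28.2] 0.9
chutefrontR [504.3  53.3 174.8] 25.6
[444.89632899 304.83919616   8.        ] [ 425.13663205 -142.74622787    8.        ]
```

```bash
python3 - <<'E'
from h import *
z=lambda s,t:((175+s[0]/3-.33,175+s[1]/3-.33),(200+t[0]/4-.4,140+t[1]/4-.4))
H={}
for n,s,t,h in [('padL',(168,229),(234,425),116.9),('padR',(450,462),(575,458),71),('tabtop',(397,85),(413,230),211),('chute backL',(487,22),(402,42),175),('chute backR',(533,40),(461,42),175),('binLof',(28,155),(38,418),100),('binLob',(130,77),(52,252),100),('binRob',(711,412),(764,312),100),('binRof',(630,542),(758,472),100)]:
    a,b=z(s,t); p,e=tri(*a,*b); print(n,plane('scene',*a,h)[:2].round(1),plane('top',*b,h)[:2].round(1),p.round(1),round(e,1))
E
```

```text
padL [446.1 169.9] [449.2 175.8] [450.7 175.4 108.7] 2.2
padR [434.8 -31.9] [439.  -27.2] [440.1 -29.2  61.5] 1.1
tabtop [540.   78.8] [546.   80.8] [546.7  81.3 204.8] 2.1
chute backL [655.6  82.1] [661.7  86.6] [664.6  86.2 166.7] 0.2
chute backR [657.5  51. ] [662.7  53.4] [664.5  53.3 168.9] 1.0
binLof [453.9 289.1] [451.7 290.9] [452.7 289.8 100.4] 2.9
binLob [547.1 283.5] [550.4 288.6] [552.3 289.3  92.9] 1.4
binRob [ 525.9 -137.9] [ 526.2 -135.1] [ 527.3 -136.9   97.2] 2.1
binRof [ 430.3 -135.1] [ 431.6 -129.3] [ 433.2 -132.9   93. ] 3.9
```

>>> servo_tool(increments=[0, 0, 0, -7.2, 0, 0, 0, -7.2, 0, 0, 0, -7.1, 0, -30, 20, 0, 0, -30, 20, 0, 0, -30, 20, 0, 0, -30, 20, 0, 0, -30, 20, 0, 0, -30, 20, 0, 0, -30, 20, 0, 0, -30, 20, 0, 0, -30, 20, 0, 0, -30, 20, 0, 0, -30, 20, 0, 0, 0, 0, 0, 0, 0, 0, 0, 0, 0, 0, 0], jaw=-1, force=20)

```text
t: 1.85
tool_pos: [440.3, 183.4, 231.3]
tool_rot: [0.707, 0.018, 0.707, -0.018]
contact_force: [0.1, -0.4, -0.4]
finger_gap: -0.2
```

```bash
python3 - <<'E'
from h import *
s=r.sense();print(s['t'],s['tool_pos'],rot(s['tool_rot']).round(3),s['contact_force'],s['finger_gap'])
for n in ["scene","top","wrist"]: cv2.imwrite(f"pics/{n}1.png",r.grab_frame(n)[:,:,::-1])
E
```

```text
1.85 [440.25630368 183.36208855 231.25454675] [[-0.     0.05   0.999]
 [ 0.     0.999 -0.05 ]
 [-1.     0.    -0.   ]] [ 0.0582996  -0.44560392 -0.42882641] -0.19304026450249287
```

View pics/wrist1.png

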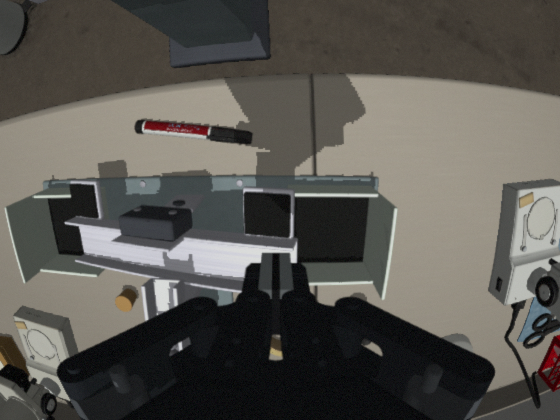

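View pics/scene1.png

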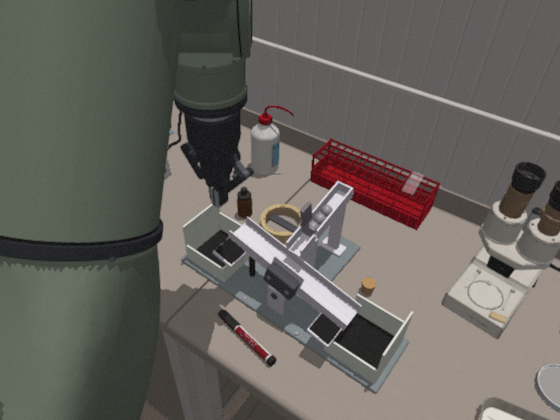

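```bash
cat >> h.py <<'E'
def wproj_plane(u,v,z,s):
    c=r.camera_model('wrist'); f=210/np.tan(np.radians(c['fovy']/2))
    x,y=u-c['cx'],v-c['cy']; rr=np.hypot(x,y); th=rr/f
    d=np.array([x/rr*np.sin(th),y/rr*np.sin(th),np.cos(th)])
    M=rot(s['tool_rot']); m=c['mount']; o=s['tool_pos']+M@m[:3,3]; d=M@(m[:3,:3]@d)
    return (o+d*(z-o[2])/d[2]).round(1)
E
python3 - <<'E'
from h import *
s=r.sense()
for n,u,v,z in [('padL',268,213,116.9),('padfl',293,189,112),('padfr',245,190,121),('padR',83,200,71),('binLback outer',386,298,100),('binLfront outer',396,208,100)]: print(n,wproj_plane(u,v,z,s))
a=cv2.imread('pics/wrist1.png')[160:320,180:400]; cv2.imwrite('pics/w1z.png',cv2.resize(a,None,fx=3.6,fy=3.6))
E
```

```text
padL [448.1 176.1 116.9]
padfl [429.8 197.9 112. ]
padfr [426.5 158.9 121. ]
padR [438.1 -29.   71. ]
binLback outer [552.3 291.9 100. ]
binLfront outer [454.8 293.6 100. ]
```

View pics/w1z.png

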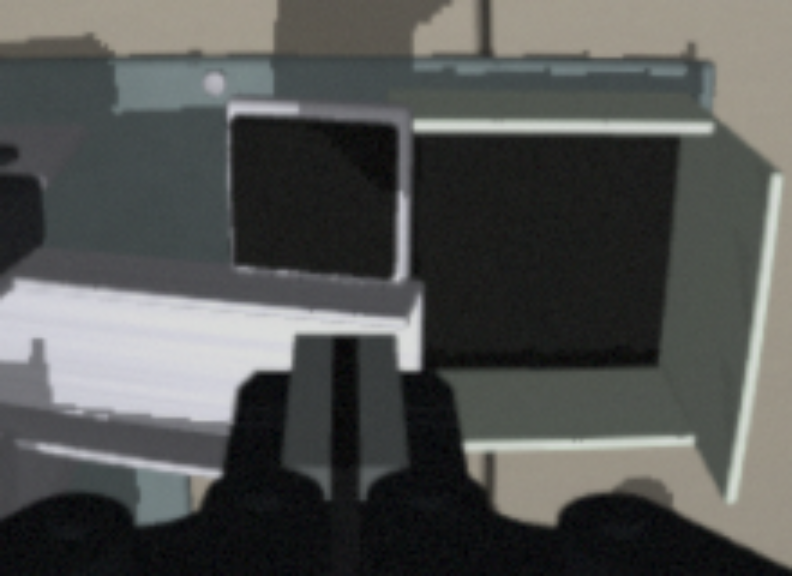

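>>> servo_tool(increments=[15, 0, 1, 0, 20, 0, 1, 0, 20, 0, 1, 0, 20, 0, 1, 0, 15, 0, 0, 0, 10, 0, 0, 0, 7, 0, 0, 0, 6, 1, 0, 0, 6, 1, 0, 0, 6, 1, 0, 0, 6, 2, 0, 0, 6, 2, 0, 0, 6, 1, 0, 0, 5, 1, 0, 0, 4, 0, 0, 0, 0, 0, 0, 0, 0, 0, 0, 0])

```text
t: 3.7
tool_pos: [445.2, 191.2, 79.3]
tool_rot: [0.707, 0.018, 0.707, -0.018]
contact_force: [-0.4, 0.5, -0.2]
finger_gap: -0.0
```

```bash
python3 - <<'E'
from h import *
s=r.sense();print(s['t'],s['tool_pos'],s['contact_force'])
for n in ["scene","wrist"]: cv2.imwrite(f"pics/{n}2.png",r.grab_frame(n)[:,:,::-1])
E
```

```text
3.7 [445.16728258 191.20708889  79.33015469] [-0.42082264  0.50471141 -0.16932575]
```

View pics/wrist2.png

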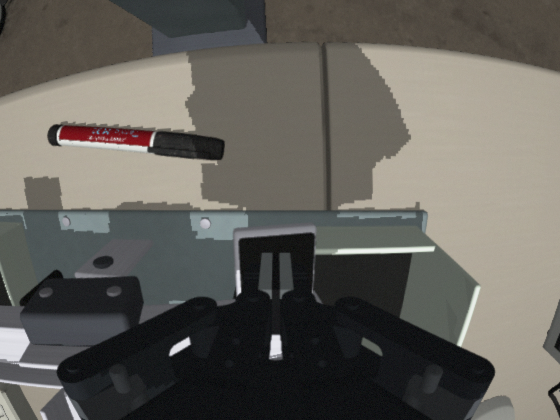

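View pics/scene2.png

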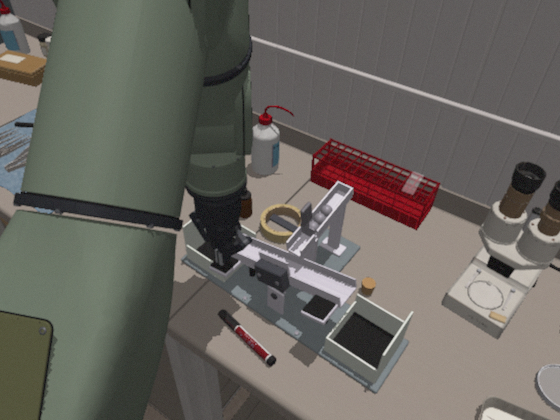

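>>> servo_tool(increments=[-10, 0, 0, 0, -20, 0, 0, 0, -30, 0, 0, 0, -30, 0, 0, 0, -30, 0, 0, 0, -30, 0, 0, 0, -20, 0, 0, 0, 0, 0, 0, 0, 0, -15, 10, 0, 0, -30, 20, 0, 0, -30, 20, 0, 0, -30, 22, 0, 0, -25, 22, 0, 0, -13, 14, 0, 0, 0, 0, 0, 0, 0, 0, 0])

```text
t: 5.4
tool_pos: [545.2, 43.1, 249.1]
tool_rot: [0.707, 0.018, 0.707, -0.018]
contact_force: [0.0, 0.8, 0.3]
finger_gap: -0.1
```

```bash
python3 - <<'E'
from h import *
s=r.sense();print(s['t'],s['tool_pos'],s['contact_force'])
for n in ["scene","top","wrist"]: cv2.imwrite(f"pics/{n}3.png",r.grab_frame(n)[:,:,::-1])
a=cv2.imread('pics/scene3.png')[125:375,175:415]; cv2.imwrite('pics/scene3z.png',cv2.resize(a,None,fx=2.4,fy=2.4,interpolation=cv2.INTER_CUBIC)[:600])
E
```

```text
5.4 [545.17493215  43.14565766 249.1095349 ] [0.02280787 0.80958399 0.30480212]
```

View pics/scene3z.png

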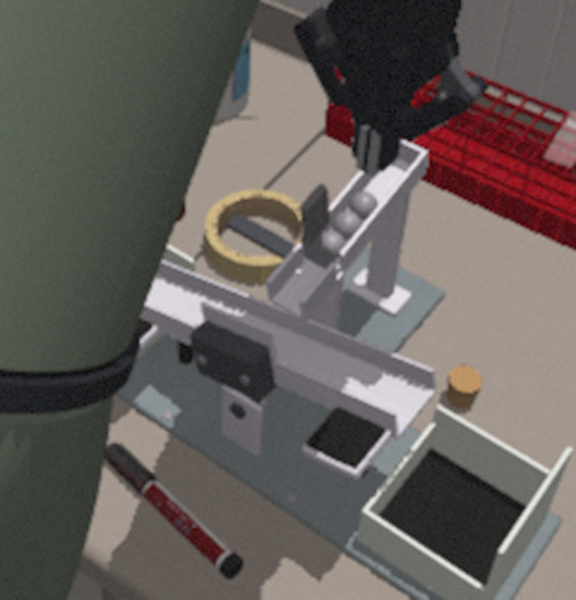

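View pics/wrist3.png

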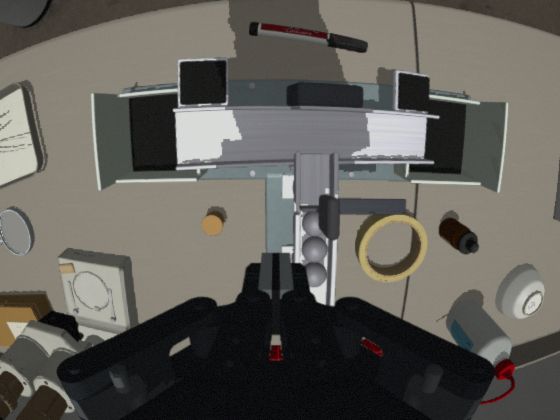

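View pics/top3.png

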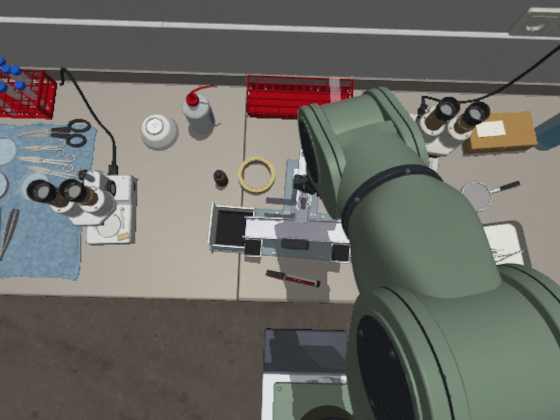

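```bash
python3 - <<'E'
from h import *
s=r.sense()
for u,v,z in [(331,222,211),(322,215,211),(340,215,211),(331,197,211),(331,238,211)]: print(u,v,wproj_plane(u,v,z,s))
a=cv2.imread('pics/wrist3.png')[140:310,230:430]; cv2.imwrite('pics/w3z.png',cv2.resize(a,None,fx=3.5,fy=3.5,interpolation=cv2.INTER_CUBIC))
E
```

```text
331 222 [536.2  76.9 211. ]
322 215 [531.5  71.5 211. ]
340 215 [532.1  82.4 211. ]
331 197 [520.8  76.9 211. ]
331 238 [546.6  77.  211. ]
```

View pics/w3z.png

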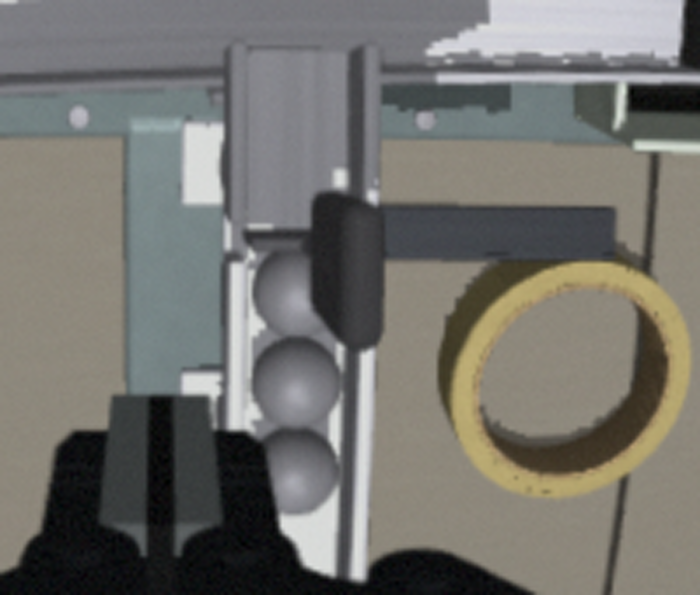

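>>> servo_tool(increments=[15, 0, -2, 0, 20, 0, -2, 0, 15, 0, -2, 0, 9, 0, 0, 0, 0, 4, 0, 0, 0, 5, 0, 0, 0, 5, 0, 0, 0, 5, 0, 0, 0, 5, 0, 0, 0, 5, 0, 0, 0, 5, 0, 0, 0, 5, 0, 0, 0, 5, 0, 0, 0, 4, 0, 0, 0, 0, 0, 0])

```text
t: 7.05
tool_pos: [542.1, 91.9, 190.2]
tool_rot: [0.707, 0.018, 0.707, -0.018]
contact_force: [-0.0, -0.7, -0.0]
finger_gap: 0.1
```

```bash
python3 - <<'E'
from h import *
s=r.sense();print(s['t'],s['tool_pos'],s['contact_force'])
for n in ["scene","wrist"]: cv2.imwrite(f"pics/{n}4.png",r.grab_frame(n)[:,:,::-1])
a=cv2.imread('pics/scene4.png')[125:375,175:415]; cv2.imwrite('pics/scene4z.png',cv2.resize(a,None,fx=2.4,fy=2.4,interpolation=cv2.INTER_CUBIC)[:600])
E
```

```text
7.05 [542.07804777  91.88641108 190.24468995] [-0.03171049 -0.66412027 -0.00473344]
```

View pics/scene4z.png

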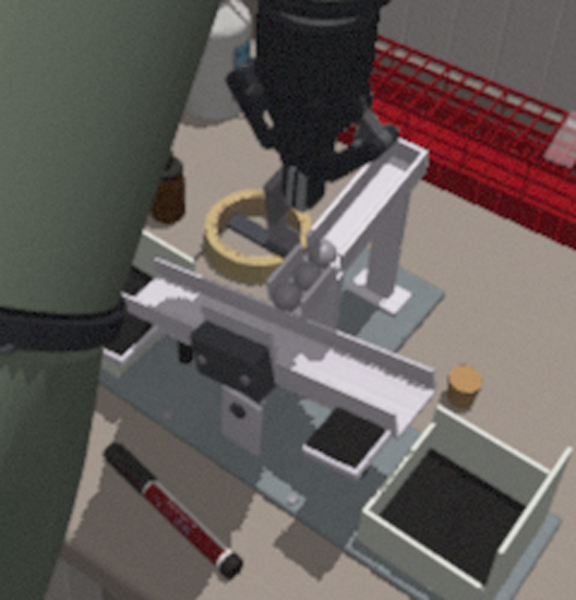

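View pics/wrist4.png

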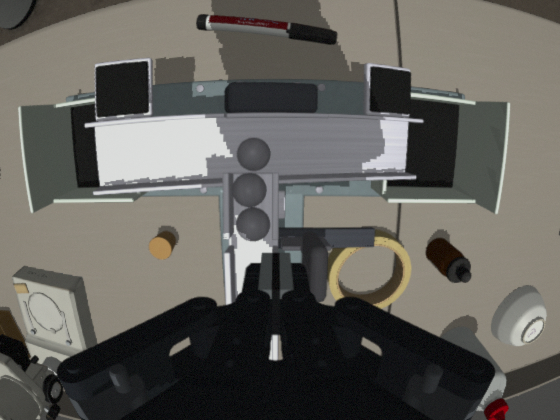

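>>> servo_tool(increments=[0, -3, 0, 0, 0, -3, 0, 0, -10, 0, 0, 0, -20, 0, 0, 0, -20, 0, 0, 0, -20, 0, 0, 0, 0, 0, 0, 0, 0, 0, 0, 0, 0, 0, 0, 0, 0, 0, 0, 0, 0, 0, 0, 0, 0, 0, 0, 0, 0, 0, 0, 0, 0, 0, 0, 0, 0, 0, 0, 0, 0, 0, 0, 0])

```text
t: 8.75
tool_pos: [541.8, 85.2, 260.3]
tool_rot: [0.707, 0.018, 0.707, -0.018]
contact_force: [-0.4, -0.2, -0.0]
finger_gap: -0.0
```

```bash
python3 - <<'E'
from h import *
s=r.sense();print(s['t'],s['tool_pos'],s['contact_force'])
for n in ["top","wrist"]: cv2.imwrite(f"pics/{n}5.png",r.grab_frame(n)[:,:,::-1])
a=cv2.imread('pics/top5.png')[140:300,200:400]; cv2.imwrite('pics/top5z.png',cv2.resize(a,None,fx=3.5,fy=3.5,interpolation=cv2.INTER_CUBIC)[:600])
E
```

```text
8.75 [541.83515247  85.16042351 260.27395313] [-0.39070555 -0.2486156  -0.03518822]
```

View pics/wrist5.png

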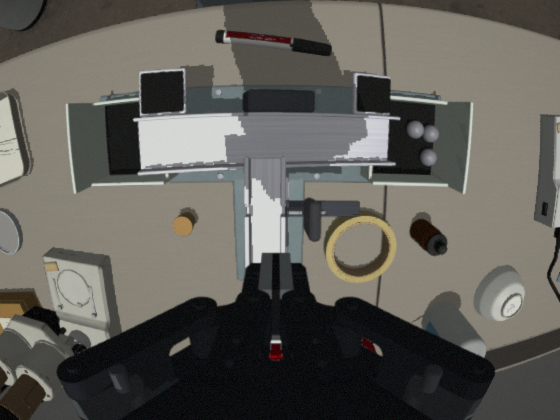

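View pics/top5z.png

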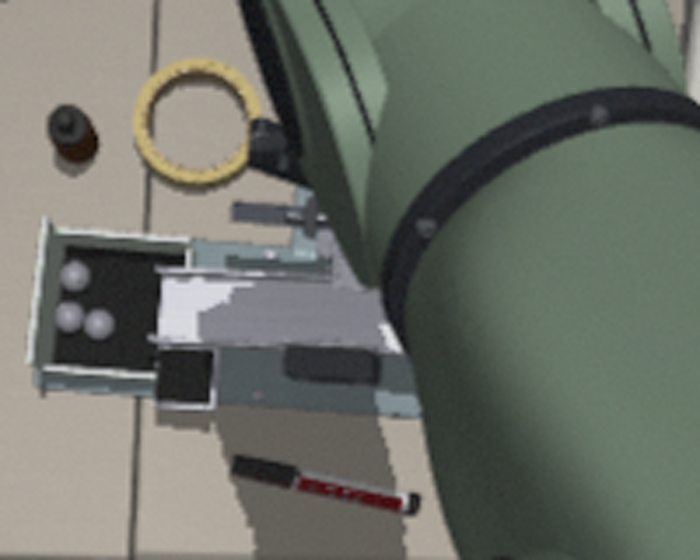

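>>> servo_tool(increments=[0, 0, 0, 0, 0, 0, 0, 0, 0, 0, 0, 0, 0, 0, 0, 0, 0, 0, 0, 0, 0, 0, 0, 0, 0, 0, 0, 0, 0, 0, 0, 0, 0, 0, 0, 0, 0, 0, 0, 0, 0, 0, 0, 0, 0, 0, 0, 0, 0, 0, 0, 0, 0, 0, 0, 0, 0, 0, 0, 0, 0, 0, 0, 0, 0, 0, 0, 0, 0, 0, 0, 0])

```text
t: 10.65
tool_pos: [541.8, 85.2, 260.3]
tool_rot: [0.707, 0.018, 0.707, -0.018]
contact_force: [-0.1, 0.3, -0.6]
finger_gap: -0.0
```

```bash
python3 - <<'E'
from h import *
s=r.sense();print(s['t'],s['contact_force'])
cv2.imwrite("pics/wrist6.png",r.grab_frame('wrist')[:,:,::-1])
def f(n):
    g=cv2.imread(n)[112:172,396:440]; m=(g.min(2)>75).astype(np.uint8)
    k,l,st,c=cv2.connectedComponentsWithStats(m); return [(int(st[i,4]),(c[i]+[396,112]).round(1)) for i in range(1,k) if st[i,4]>40]
for n in ['pics/wrist5.png','pics/wrist6.png']: print(f(n))
a=cv2.imread('pics/wrist5.png')[100:190,350:480].astype(int);b=cv2.imread('pics/wrist6.png')[100:190,350:480].astype(int)
print(abs(a-b).max(), (abs(a-b).max(2)>30).sum())
for u,v in [(416,129),(431,134),(429,157)]:print(wproj_plane(u,v,28,s))
E
```

```text
10.65 [-0.10676518  0.30242142 -0.59114261]
[(413, array([424. , 131.7])), (206, array([429.9, 157.4]))]
[(415, array([424.1, 131.6])), (203, array([429.6, 157.5]))]
18 0
[489.8 258.6  28. ]
[495.6 279.8  28. ]
[524.7 277.8  28. ]
```

```bash
python3 -c "
from plant import r
print(r.close_job())"
```

```text
the job is handed in; nothing more can be done
None
```

The job is handed in. The gate is tipped to the left and all three balls lie in the left bin, at the end I pressed down.

- **Gate:** The left pad was raised, so I pressed it down with the shut fingers. The gate rocked over to the left and stayed there after I lifted off, with the balls still waiting behind the shutter.
- **Shutter:** I then pushed the tab to the left from its right side until the balls ran out, and drew the hand clear to 260 mm.
- **Balls:** Two wrist pictures 1.9 s apart show the balls at rest. Assuming their centres are at the bin-floor height of 28 mm, they lie at about (490, 259), (496, 280) and (525, 278) mm, inside the left bin's walls. I did not measure their height separately.
- **Other objects:** By eye, the stopper, tape roll, bottle and marker stand where they were. The robot touched nothing at the end; the contact force was within noise, under 1 N.

One early disagreement: the two fixed cameras put heights about 3 to 10 mm too low against the given dimensions, and the tab about 9 mm too far back. I corrected the tab position from the wrist camera before pushing. I judged the gate's final tilt from pictures and did not measure its angle.

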